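# Index the cake turntable to its next hole

### The arm

A 6-joint arm with a two-finger parallel gripper is mounted at the origin on a cart in front of the work surface, level with it; the furniture and walls round the work are solid. World frame = base frame: x ahead of the robot, y to its left, z up, the work surface at z = 0. Lengths are in m, angles in rad, forces in N, time in s.
With the tool pointing down it reaches from about 0.275 to 0.75 m from the base axis. Payload 10.2 kg.
Tool frame: the origin (TCP) lies midway between the tips of the shut fingers; the grasp point (between the pads) lies 19 mm behind it (env.hold_point_z is the distance from the TCP to the grasp point, in m); z points along the fingers, y is the line along which they close (so a half turn about z gives the same grasp; the last joint's range is limited). The gripper opens to 85 mm and grips with 20 to 120 N. Pads are 22 mm wide; open, the fingers measure 114 mm over their backs; the gripper's body (76 mm by 85 mm) begins 54 mm behind the grasp point. The pads swing forward as they close: fully open they stand 13 mm farther back than shut.
Start: joints at [0.996, 0.313, 1.498, -0, 1.331, -0.223], TCP at [0.181, 0.493, 0.231] pointing down, gripper open.
Joint ranges: [-2.94, 2.94], [-0.97, 2.17], [0.19, 2.56], [-1.23, 4.37], [0.02, 3.11], [-2.88, 2.88]. Speed limits (rad/s): [2.39, 2.39, 3.01, 3.14, 3.14, 3.14].

### API

Orientations are given as a unit quaternion [x, y, z, w].
In Python, from bench import env, kinematics, monitor, eyes, job gives the robot as it stands. The module is installed in compiled form; this text tells all that it offers. Calls block until the motion is done:
- env.reach(position, orientation): joint-space move of the TCP to a pose.
- env.movel(position, velocity=0.15, frame=None, guard=None): straight line of the TCP; frame=None keeps the orientation; velocity is the mean speed in m/s. With guard (N) it stops when the force on the tool has changed by that much, and returns True; else False.
- env.set_joints(angles): joint-space move.
- env.release() and env.close_gripper(effort=None): open the fingers fully, or close them until they stop; effort is the grip in N (None keeps the last).
- env.hold(seconds).
- kinematics.ik(position, orientation): joint angles nearest the present ones, or None.
- monitor.sense(): the state.
- eyes.grab_frame(name): name is "scene" or "top" or "wrist"; returns a dict with "frame" (420x560x3 uint8, red, green, blue), "mtx" (3x3 intrinsics, pixels), "k1" (the pictures are not rectified: a ray, as slopes to the right and down, at radius r is drawn at 1 + k1 r^2 times it, then the intrinsics apply), "view" (4x4, takes a point from world to camera coordinates). Camera axes: x right, y down, z forward; pixel columns grow to the right and rows downward; lengths in m; the calibration is good to about 2 mm. A picture is of the moment at which its call begins. There is no depth.
A pose or a line that the arm cannot do raises env.MotionError and nothing moves.
- job.hand_in(): hands the job in; it is judged then, once.
The state is a dict: "clock": time; "joints": joint angles; "qvel": joint speeds; "joint_efforts": joint torques, N m; "position": TCP position; "ee_rot": TCP orientation; "contact_force": force on the tool from outside, world axes, zero at the start; "ft_torque": the same for the moment, N m; "finger_gap": opening from 0.0 (shut) to 1.0 (fully open); "gripper_force": force on a finger pad.
Only numpy, scipy, OpenCV 4.12 (cv2) and the standard library are available. Lean on these libraries where they do the work, as an engineer would, in place of code of your own. Each camera call takes 0.05 s, during which the arm holds its last target. There are 200 camera calls.

### The job

The cake turntable still rocks loosely, its spring pin standing in the long slot of the dividing plate. Move it on to the next portion and lock it: draw the pin up, swing the table counter-clockwise (seen from above) to the first round hole and let the pin drop fully home there. Feel for the hole gently, never pressing the pin hard on the plate or forcing it sideways once it has dropped, and leave the iced cake and the small things beside the turntable alone.

Things in the scene. Friction and masses are not known exactly. Their poses are not given: they have to be found in the camera images.
- stand: Fixed turntable stand with a dark foot of 140 mm diameter; origin on the turntable's vertical axis at the worktop, z up. At the start the index knob lies along its -x. The dividing plate is clamped on it by hand, so these axes do not tell exactly where the holes are
- plate_face (a point): Point on the turntable's axis, level with the dividing plate's upper face, 24 mm above the worktop. The plate is a rigid, still aluminium ring of 242 mm diameter. On a pitch circle of 105 mm radius it has 12 places 30 degrees apart: eleven round through holes 9.6 mm wide and one curved slot 35 mm long and 9.6 mm wide, where the pin starts and the table can rock, up to 0.11 rad either side of the slot's middle
- spindle: The turntable's fixed spindle; origin and axes as the stand's. It carries the revolving white top (176 mm diameter, upper face 46 mm above the worktop), which has a steel bracket for the index plunger at its rim; this turns easily (about 0.3 N at the knob) and stays where it is left
- turntable (a joint): Angle of the revolving top with its plunger, rad, 0 at the start, growing counter-clockwise seen from above. The pin stands over the first round hole at 0.41 to 0.64 (not known more closely), over the second 0.52 later; at 0.32 it is always over solid plate between slot and hole. In a round hole it has 0.8 mm of play to each side and drops only within that
- index_knob (a point): Centre of the plunger's black knob: an upright fluted cylinder, 28 mm diameter, 24 mm high, 75 mm above the worktop while the pin is home, 105 mm from the turntable's axis. A steel barrel of 22 mm diameter ends 5 mm below the knob. Knob and the flat-ended 8 mm pin under it are one piece and go round with the table; axes as the revolving top's
- plunger (a joint): How far the pin is drawn up, m: 0 = fully home in slot or hole, 0.007 = its end on the face of the plate, 0.014 = upper stop. The spring pushes it down with 5 N when home, 6.8 N on the plate's face and 8.5 N at the stop. Riding on the plate it is pushed along with 2 to 4 N at the knob. Pin and plate must not meet with more than 15 N, downwards or sideways
- cake: White iced practice cake, 116 mm diameter, 40 mm high, with small rosettes (13 mm) on it, fixed on the middle of the revolving top and turning with it; origin at the middle of its underside, 49 mm above the worktop, its top at 89 mm (rosettes to 101 mm)
- jar: Glass jar with dark lid, 46 mm wide, 80 mm high, loose; origin under its middle
- spice: Spice jar, 42 mm wide, 96 mm high, loose; origin under its middle
- weight: Brass weight with a knob, 38 mm wide, 39 mm high, loose; origin under its middle

How it is judged:
On the way, in this order (a step that is already met when the one before it is completed fails the run):
1. the pin is drawn clear of the plate (value of joint plunger above 0.0078 m), for 0.1 s.
2. the table is swung past the slot towards the first hole (value of joint turntable above 0.3 rad), for 0.1 s.
At the end, for the whole second after the job is handed in: The pin is fully home (within 1.5 mm) in the first round hole counter-clockwise of the slot, the table turned by 0.39 to 0.66 rad from its start, locked and at rest (value of joint plunger below 0.0015 m and value of joint turntable between 0.39 and 0.66 rad and velocity of joint turntable between -0.02 and 0.02 rad/s); the robot touches nothing.
It fails at once if the pin is forced: more than 15 N between the pin and the plate, downwards or sideways (contact force between spindle and stand above 15 N).
It fails at once if the cake is touched (contact force between cake and anything else above 0.5 N).
It fails at once if the jar, the spice jar or the weight beside the turntable is pushed more than 20 mm (distance of any of jar, spice, weight from where it was at the start of the episode above 0.02 m).
It also fails if it takes over 42 s, if anything falls off the work surface, if the arm or the gripper's body presses on something with over 40 N, if the wrist force passes 120 N, or if a joint passes its speed limit or range.

## Working session

There is one attempt and no reset: what is moved stays moved. The work goes in short steps, each a Python script; the robot and the scene stay as the last script left them, time stands still between calls to the robot, and variables do not carry over. Pictures are saved under pics/ and viewed, at most 10 in all, crops included, and the job is handed in when it is done.

```bash
mkdir -p pics; python3 - <<'E'
from bench import env, monitor, eyes
import cv2,numpy as np
for n in("scene","top"):
    f=eyes.grab_frame(n); cv2.imwrite(f"pics/{n}0.png",f["frame"][:,:,::-1])
    np.savez(f"{n}0.npz",**f); print(n,f["mtx"].tolist(),f["k1"],np.round(f["view"],3).tolist())
print(monitor.sense())
E
```

```text
scene [[412.7631045014711, 0.0, 281.9069662783722], [0.0, 412.7631045014711, 207.1102367576323], [0.0, 0.0, 1.0]] -0.00661256157876586 [[0.928, -0.373, 0.004, -0.338], [-0.259, -0.651, -0.714, 0.443], [0.268, 0.662, -0.7, 0.515], [0.0, 0.0, 0.0, 1.0]]
top [[505.2593656253761, 0.0, 287.3652003844173], [0.0, 505.2593656253761, 208.40990049299558], [0.0, 0.0, 1.0]] -0.03364079577341907 [[-0.018, -1.0, -0.004, 0.367], [-0.999, 0.019, -0.041, 0.505], [0.041, 0.003, -0.999, 0.913], [0.0, 0.0, 0.0, 1.0]]
{'clock': 0.1, 'joints': array([ 9.95613838e-01,  3.13387945e-01,  1.49832316e+00, -7.55230961e-06,
        1.33097910e+00, -2.23374097e-01]), 'qvel': array([ 0.00208006, -0.00231032, -0.00159713, -0.0001264 ,  0.00102079,
        0.00092062]), 'joint_efforts': array([ 4.37366354e-03, -4.12901831e+01, -2.60142982e+01, -1.60744316e-04,
        3.02263892e-03, -1.90957206e-05]), 'position': array([0.18079573, 0.49266271, 0.23080971]), 'ee_rot': array([ 1.74997540e-01,  9.84568718e-01, -5.07036939e-04, -2.09959858e-04]), 'contact_force': array([ 0.06207727,  0.5900122 , -1.21822948]), 'ft_torque': array([-0.00190285, -0.00517591,  0.03127441]), 'gripper_force': 0.0, 'finger_gap': 0.9993214672515932}
```

View pics/top0.png

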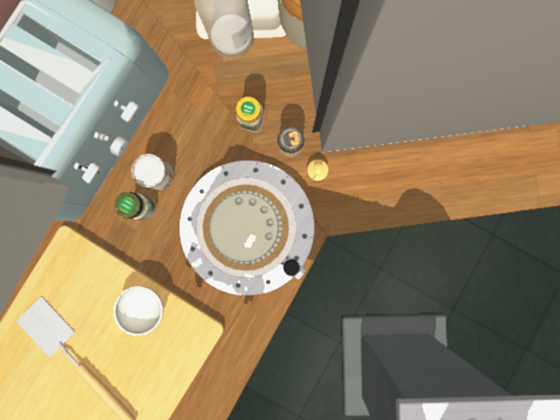

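View pics/scene0.png

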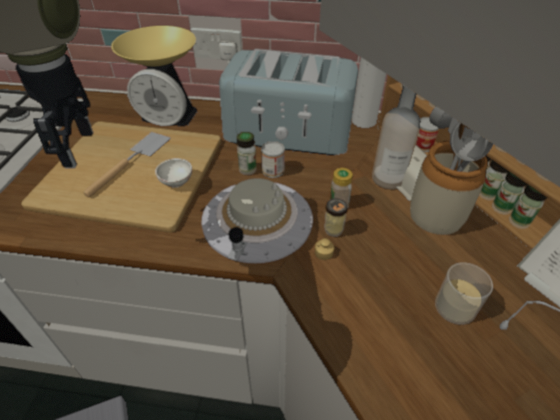

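Top view: the knob is at about (291,268), the plate centre at about (247,228), and the plate holes show as dark dots. The weight is at (317,170), the jar at (291,140) and the spice jar at (248,112). The scene view agrees.

```bash
cat > h.py <<'E'
import numpy as np, cv2
def ray(f,px,z):
    d=np.array([f["k1"],0,0,0,0],float)
    u=cv2.undistortPoints(np.array(px,float).reshape(-1,1,2),f["mtx"],d).reshape(-1,2)
    R=f["view"][:3,:3];t=f["view"][:3,3];c=-R.T@t
    D=np.c_[u,np.ones(len(u))]@R
    return c+D*((z-c[2])/D[:,2])[:,None]
def fitc(P):
    A=np.c_[2*P[:,:2],np.ones(len(P))];s=np.linalg.lstsq(A,(P[:,:2]**2).sum(1),rcond=None)[0]
    return s[:2],np.sqrt(s[2]+s[:2]@s[:2])
E
python3 - <<'E'
from h import *
f=dict(np.load("top0.npz")); im=f["frame"]
roi=im[150:310,165:330]
cv2.imwrite("pics/crop0.png",cv2.resize(roi[:,:,::-1],None,fx=3.6,fy=3.6,interpolation=cv2.INTER_CUBIC))
g=im.max(2).astype(int)
# knob
m=((g<45)).astype(np.uint8); m[:250]=0;m[285:]=0;m[:,:275]=0;m[:,308:]=0
n,l,s,c=cv2.connectedComponentsWithStats(m); i=1+np.argmax(s[1:,4]); print("knob",s[i],c[i],ray(f,c[i],.083))
# dark small dots in annulus
c0=ray(f,[247,228],.024)[0]
gr=cv2.cvtColor(im,cv2.COLOR_RGB2GRAY)
bh=cv2.morphologyEx(gr,cv2.MORPH_BLACKHAT,np.ones((9,9)))
m=(bh>40).astype(np.uint8);n,l,s,c=cv2.connectedComponentsWithStats(m)
for k in range(1,n):
    p=ray(f,c[k],.024)[0];d=p-c0;r=np.hypot(*d[:2])
    if .09<r<.12: print(s[k,4],c[k].round(1),p[:2].round(4),r.round(4),np.degrees(np.arctan2(d[1],d[0])).round(1))
for nm,px,z in(("weight",[317,170],.03),("jar",[291,139],.08),("spice",[248,106],.096)): print(nm,ray(f,px,z)[0].round(3))
E
```

```text
knob [284 260  15  15 126] [290.68253968 266.96825397] [[0.41057985 0.35343035 0.083     ]]
23 [255.1 169.8] [0.5826 0.4145] 0.1063 -8.8
22 [225.5 173. ] [0.5778 0.4682] 0.107 20.5
24 [282.9 181.5] [0.5604 0.3645] 0.106 -38.7
19 [201.2 190.8] [0.5463 0.5128] 0.107 50.1
1 [205. 197.] [0.535  0.5059] 0.0946 52.6
22 [301.  205.7] [0.5159 0.3328] 0.1052 -68.6
21 [189.5 218.4] [0.4968 0.5344] 0.1054 79.5
1 [196. 222.] [0.4901 0.5228] 0.0928 82.3
3 [196. 233.] [0.4702 0.523 ] 0.0925 94.6
22 [304.1 235.9] [0.4615 0.3282] 0.1038 -98.9
44 [193.  246.8] [0.4455 0.5287] 0.103 108.1
1 [205. 257.] [0.4268 0.5072] 0.0918 123.6
23 [294.9 258. ] [0.4222 0.3455] 0.1016 -123.0
16 [283.  264.4] [0.411  0.3671] 0.0921 -136.3
15 [298.8 267.4] [0.4052 0.3388] 0.1171 -128.2
23 [210.  272.8] [0.3982 0.4986] 0.1044 139.5
29 [292.5 276. ] [0.39   0.3504] 0.1189 -137.5
18 [267.8 281.5] [0.3809 0.395 ] 0.1031 -159.7
39 [236.7 285.7] [0.3744 0.4509] 0.1051 168.9
3 [237.3 290.7] [0.3655 0.4499] 0.1137 170.3
weight [0.579 0.303 0.03 ]
jar [0.627 0.349 0.08 ]
spice [0.682 0.42  0.096]
```

View pics/crop0.png

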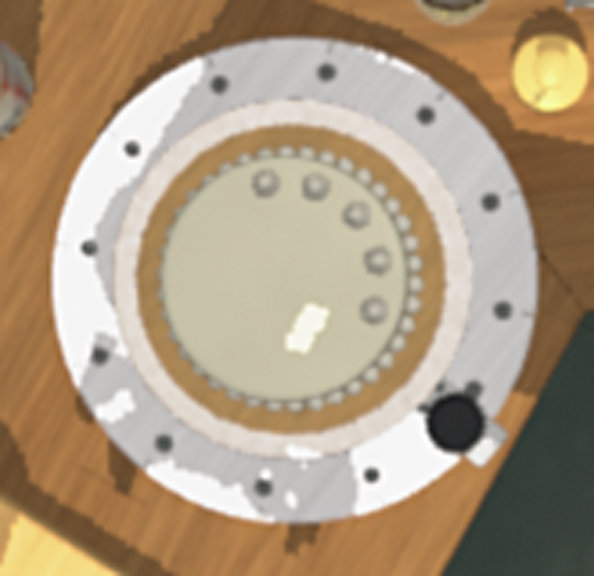

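The crop shows all eleven holes, with the slot under the knob near (455,422) in the crop. I'll fit the pitch circle and hole phase, then plan the approach.

```bash
cat >> h.py <<'E'
px=np.array([[255.1,169.8],[225.5,173],[282.9,181.5],[201.2,190.8],[301,205.7],[189.5,218.4],[304.1,235.9],[193,246.8],[210,272.8],[267.8,281.5]])
f0=dict(np.load("top0.npz")); H=ray(f0,px,.024); C,Rr=fitc(H)
a=np.degrees(np.arctan2(H[:,1]-C[1],H[:,0]-C[0])); res=(a+9+15)%30-15; ph=np.median(res)-9
K=ray(f0,[290.7,267.],.083)[0,:2]; ka=np.degrees(np.arctan2(*(K-C)[::-1]))
slot=ph-120
def quat(yaw):  # tool down, tool y along direction yaw
    from scipy.spatial.transform import Rotation as R
    y=np.array([np.cos(yaw),np.sin(yaw),0]);z=np.array([0,0,-1.]);x=np.cross(y,z)
    return R.from_matrix(np.c_[x,y,z]).as_quat()
E
python3 - <<'E'
from h import *
from bench import kinematics
print(C,Rr,(res-np.median(res)).round(1),"slot",slot,"K",K,np.hypot(*(K-C)),ka,"turn to hole",np.radians(slot+30-ka))
from bench import env; print(env.hold_point_z)
for da in(0,30):
  A=np.radians(ka+da);p=C+.105*np.array([np.cos(A),np.sin(A)])
  for yaw in(A+np.pi/2,A-np.pi/2):
    for z in (.06,.16): print(da,z,np.hypot(*p),kinematics.ik([*p,z],quat(yaw)))
E
```

```text
[0.47951307 0.43110205] 0.10479008197841069 [ 0.4  0.3  0.1  0.3 -0.1  0.1 -0.4 -1.2 -0.2 -0.3] slot -129.57176682111506 K [0.41052616 0.35340201] 0.10390616175764046 -131.6006526998715 turn to hole 0.5590095143298169
0.0187
0 0.06 0.5406028933553814 [ 4.93664824e-01  5.42115981e-01  1.64624749e+00 -4.44089210e-16
  9.53229188e-01  1.21973319e+00]
0 0.16 0.5406028933553814 [ 4.93664824e-01  4.11771786e-01  1.55191028e+00 -4.44089210e-16
  1.17791059e+00  1.21973319e+00]
0 0.06 0.5406028933553814 [ 4.93664824e-01  5.42115981e-01  1.64624749e+00 -4.44089210e-16
  9.53229188e-01 -1.92185947e+00]
0 0.16 0.5406028933553814 [ 4.93664824e-01  4.11771786e-01  1.55191028e+00 -4.44089210e-16
  1.17791059e+00 -1.92185947e+00]
30 0.06 0.5638044040927087 [ 4.13663077e-01  5.83888903e-01  1.57246027e+00 -4.44089210e-16
  9.85243482e-01  6.16132662e-01]
30 0.16 0.5638044040927087 [ 4.13663077e-01  4.59831481e-01  1.47874271e+00 -4.44089210e-16
  1.20301846e+00  6.16132662e-01]
30 0.06 0.5638044040927087 [ 4.13663077e-01  5.83888903e-01  1.57246027e+00 -4.44089210e-16
  9.85243482e-01 -2.52545999e+00]
30 0.16 0.5638044040927087 [ 4.13663077e-01  4.59831481e-01  1.47874271e+00 -4.44089210e-16
  1.20301846e+00 -2.52545999e+00]
```

```bash
python3 - <<'E'
from h import *
from bench import env,monitor,eyes
A=np.radians(ka);p=C+.105*np.array([np.cos(A),np.sin(A)])
env.reach([*p,.16],quat(A+np.pi/2))
f=eyes.grab_frame("wrist"); np.savez("wrist0.npz",**f); cv2.imwrite("pics/wrist0.png",f["frame"][:,:,::-1])
s=monitor.sense(); print(s["clock"],s["position"],p,s["contact_force"])
P=f["view"]@np.array([*p,.087,1]); print(P, f["mtx"]@P[:3]/P[2])
E
```

```text
1.45 [0.40937268 0.35312828 0.16020483] [0.40979992 0.35258405] [ 0.03453945 -0.0569683  -0.06564787]
[0.00246885 0.00968581 0.23049652 1.        ] [281.98467321 225.66404627   1.        ]
```

View pics/wrist0.png

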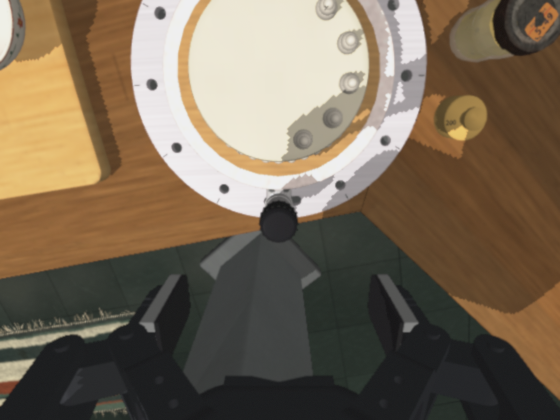

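The wrist view shows the knob top at about (278,222), centred between the open fingers. The neighbouring holes are at (340,185) and (224,188), and the end of the slot is at (297,200). I'll refine with these.

```bash
python3 - <<'E'
from h import *
f=dict(np.load("wrist0.npz"));im=f["frame"];gr=cv2.cvtColor(im,cv2.COLOR_RGB2GRAY)
px=[]
for u,v in((160,13),(152,84),(176,147),(224,188),(340,185),(385,140),(406,75),(393,5)):
    v0=max(v-7,0);w=gr[v0:v+8,u-7:u+8].astype(float);w=np.clip(np.percentile(w,10)+40-w,0,None)
    y,x=np.mgrid[v0:v0+w.shape[0],u-7:u+8];px.append([(w*x).sum()/w.sum(),(w*y).sum()/w.sum()])
H=ray(f,px,.024);c,r=fitc(H)
an=np.degrees(np.arctan2(H[:,1]-c[1],H[:,0]-c[0]))
print(np.round(px,1).tolist(),c,r,an.round(1),(an%30).round(1))
k=ray(f,[278,222],.087)[0,:2];d=k-c;print("knob",k,np.hypot(*d),np.degrees(np.arctan2(d[1],d[0])))
E
```

```text
[[160.4, 13.4], [152.3, 84.3], [176.8, 147.1], [224.0, 187.9], [339.7, 184.6], [384.0, 140.8], [405.6, 75.2], [391.1, 4.8]] [0.47613763 0.43179013] 0.10393735063952654 [ 110.3  140.1  170.2 -159.7  -99.4  -69.7  -39.3   -9.2] [20.3 20.1 20.2 20.3 20.6 20.3 20.7 20.8]
knob [0.40951717 0.35662885] 0.10043656573245294 -131.55270935112958
```

```bash
cat >> h.py <<'E'
C=np.array([.478,.4314]); A0=np.radians(-131.6)
def pt(th,r=.104): return C+r*np.array([np.cos(A0+th),np.sin(A0+th)])
def q(th): return quat(A0+th+np.pi/2)
def show(t):
    from bench import monitor
    s=monitor.sense();th=np.arctan2(*(s["position"][:2]-C)[::-1])-A0
    print(t,round(s["clock"],2),s["position"].round(4),"th",round(th,4),"F",s["contact_force"].round(1),"gap",round(s["finger_gap"],3),"gf",round(s["gripper_force"],1),flush=True)
E
python3 - <<'E'
from h import *
from bench import env
env.movel([*pt(0),.11],velocity=.12,frame=q(0))
show("above"); g=env.movel([*pt(0),.060],velocity=.06,guard=8); show(f"down {g}")
if not g:
    env.close_gripper(40); show("closed")
    env.movel([*pt(0),.070],velocity=.02); show("lifted")
    env.hold(.15); show("held")
E
```

```text
above 2.02 [0.4091 0.354  0.1106] th -0.0011 F [ 0.2 -0.2  1. ] gap 1.002 gf 0.0
down False 3.0 [0.4092 0.3538 0.0603] th 0.0008 F [ 1.1 -0.3 -0.5] gap 0.997 gf 0.0
closed 3.57 [0.4091 0.3536 0.0603] th 0.0011 F [-0.2 -2.5  3. ] gap 0.316 gf 39.3
lifted 4.22 [0.4089 0.3536 0.0698] th -0.0002 F [ 2.6  1.4 -7.7] gap 0.313 gf 39.8
held 4.37 [0.4089 0.3536 0.0698] th -0.0001 F [ 3.1  0.5 -7.6] gap 0.314 gf 39.8
```

```bash
python3 - <<'E'
from h import *
from bench import env
for th in np.linspace(0,.43,6)[1:]:
    env.movel([*pt(th),.070],velocity=.05,frame=q(th)); show("swing")
env.hold(.2); show("held")
g=env.movel([*pt(.43),.0655],velocity=.008,guard=3.5); show(f"lower {g}")
E
```

```text
swing 4.69 [0.4157 0.348  0.0699] th 0.0845 F [ 1.8  1.6 -8.4] gap 0.309 gf 39.9
swing 5.02 [0.4229 0.3431 0.0699] th 0.1685 F [ 2.   0.1 -8.6] gap 0.313 gf 39.9
swing 5.34 [0.4306 0.3387 0.0699] th 0.2535 F [ 1.3 -0.5 -7.7] gap 0.312 gf 40.0
swing 5.67 [0.4387 0.335  0.0699] th 0.3391 F [ 1.6 -0.4 -8.3] gap 0.313 gf 40.0
swing 5.99 [0.4471 0.332  0.0699] th 0.4247 F [ 1.8  0.  -7.5] gap 0.311 gf 40.1
held 6.19 [0.4472 0.332  0.0699] th 0.4258 F [ 0.9 -2.  -7.5] gap 0.313 gf 40.1
lower True 6.61 [0.4475 0.3319 0.0671] th 0.4287 F [ 1.4 -1.6  7.5] gap 0.314 gf 41.4
```

```bash
python3 - <<'E'
from h import *
from bench import env,monitor
show("now"); p=monitor.sense()["position"]
env.movel([p[0],p[1],.0674],velocity=.01); show("eased"); env.hold(.1); show("eased")
E
```

```text
now 6.61 [0.4475 0.3319 0.0671] th 0.4287 F [ 1.4 -1.6  7.5] gap 0.314 gf 41.4
eased 6.97 [0.4475 0.3319 0.0673] th 0.4289 F [ 0.9 -0.2 -1.4] gap 0.314 gf 40.6
eased 7.08 [0.4475 0.3319 0.0673] th 0.4287 F [ 0.3  0.2 -2.7] gap 0.315 gf 40.6
```

```bash
cat > push.py <<'E'
from h import *
from bench import env,monitor
T=A0+.5+np.pi/2; t=np.array([np.cos(T),np.sin(T)])
def ft(): return -monitor.sense()["contact_force"][:2]@t
def push(base,n,step=.0012,v=.0025,guard=4.5,lim=6):
    p=monitor.sense()["position"].copy()
    for i in range(n):
        p[:2]+=step*t
        g=env.movel(p,velocity=v,guard=guard); F=ft()-base
        if i%2==0 or g or F>lim-2: print(i,g,round(F,1),(p[:2]-pt(.43))@t.round(4),flush=True)
        if g or F>lim:
            env.hold(.1);F=ft()-base;print("after",round(F,1))
            if F>lim-1: return True
            p=monitor.sense()["position"].copy()
    return False
E
python3 - <<'E'
from push import *
env.release(); show("released")
p=monitor.sense()["position"].copy()
p[2]=.057; g=env.movel(p,velocity=.03,guard=5); show(f"low {g}")
if not g:
    p[:2]+=.022*t; g=env.movel(p,velocity=.03,guard=4); show(f"near {g}")
    b=np.mean([ft()]); print("base",b)
    if not g: print(push(b,10)); show("end")
E
```

```text
released 7.68 [0.4475 0.3319 0.0674] th 0.4288 F [0.3 0.1 0.4] gap 1.001 gf 0.0
low False 8.18 [0.4475 0.3319 0.0568] th 0.4283 F [0.5 1.  0.6] gap 1.003 gf 0.0
near False 9.07 [0.4688 0.327  0.057 ] th 0.6383 F [-0.4 -0.2 -0.5] gap 1.002 gf 0.0
base 0.38419898535972274
0 False -0.5 0.022924837145331847
2 False -0.9 0.02532491630558507
4 False -0.7 0.027724995465838297
6 True -0.8 0.03012507462609152
after 0.3
7 True -0.4 0.029615919706355135
after -0.5
8 True -0.2 0.029395696199203864
after 0.3
9 True 0.2 0.029274284952649582
after -0.8
False
end 14.25 [0.4746 0.3243 0.0537] th 0.6943 F [ 0.4 -0.1  0.2] gap 1.003 gf 0.0
```

```bash
python3 - <<'E'
from h import *
from bench import eyes
show("now")
a=eyes.grab_frame("scene")["frame"][130:290,160:360]; f=eyes.grab_frame("wrist");np.savez("wrist1.npz",**f);b=f["frame"]
a=cv2.resize(a,(525,420),interpolation=cv2.INTER_CUBIC)
cv2.imwrite("pics/s1.png",cv2.resize(np.hstack([a,b])[:,:,::-1],(800,310)))
cv2.imwrite("pics/w1.png",b[:,:,::-1])
show("now")
E
```

```text
now 14.25 [0.4746 0.3243 0.0537] th 0.6943 F [ 0.4 -0.1  0.2] gap 1.003 gf 0.0
now 14.35 [0.4745 0.3243 0.0537] th 0.6938 F [ 0.7 -1.  -0.2] gap 1.003 gf 0.0
```

View pics/s1.png

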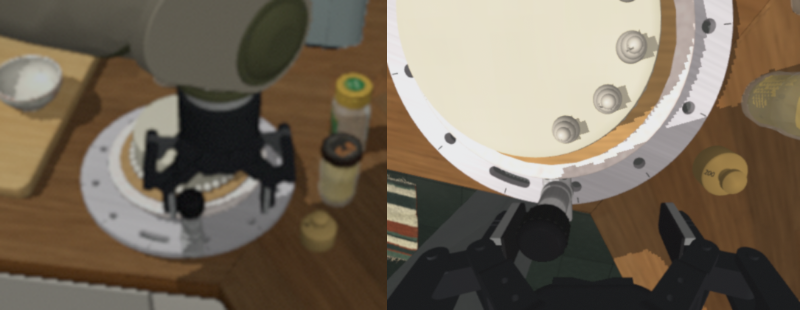

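The finger has just reached the knob; the hole is a little ahead, to the right of the knob in the wrist view at about (575,186) in the composite. The guard tripped on the initial friction. I'll continue on a fixed line with a slightly higher guard.

```bash
cat > push2.py <<'E'
from push import *
o=np.array([.4475,.3319])
def go(s,v=.003,guard=7.5): return env.movel([*(o+s*t),.057],velocity=v,guard=guard)
def run(s,send,ds=.001):
    while s<send:
        s+=ds; g=go(s); st=monitor.sense(); F=ft(); a=(st["position"][:2]-o)@t
        print(round(s,4),g,"F",round(F,1),"at",round(a,4),"z",round(st["position"][2],4),"t",round(st["clock"],2),flush=True)
        if g or F>6.5: return s
    return None
E
python3 - <<'E'
from push2 import *
env.movel([*(o+.0265*t),.057],velocity=.02); show("reset")
print(run(.0275,.036))
E
```

```text
reset 14.69 [0.4734 0.3261 0.0571] th 0.682 F [1.3 0.4 0.6] gap 0.998 gf 0.0
0.0285 False F 0.9 at 0.0284 z 0.057 t 15.51
0.0295 False F 6.2 at 0.0287 z 0.0569 t 15.99
0.0305 False F 6.7 at 0.0295 z 0.0568 t 16.48
0.030500000000000003
```

```bash
python3 - <<'E'
import push2
from push2 import *
def run(s,send,ds=.0007):
    while s<send:
        s+=ds; g=go(s,guard=5); st=monitor.sense(); F=ft(); a=(st["position"][:2]-o)@t
        print(round(s,4),g,"F",round(F,1),st["contact_force"].round(1),"at",round(a,4),"t",round(st["clock"],2),flush=True)
        if g or F>8.5: return s
show("now");print(run(.0305,.036))
f=eyes=None
from bench import eyes
b=eyes.grab_frame("wrist");np.savez("wrist2.npz",**b);cv2.imwrite("pics/w2.png",b["frame"][:,:,::-1])
E
```

```text
now 16.48 [0.4762 0.3251 0.0568] th 0.7091 F [-6.7  0.8  2.4] gap 0.999 gf 3.2
0.0312 False F 5.8 [-6.   0.1  2.4] at 0.0303 t 16.86
0.0319 False F 7.3 [-7.6 -0.7  3.3] at 0.0308 t 17.24
0.0326 False F 6.0 [-6.6 -1.8  2.1] at 0.0316 t 17.62
0.0333 False F 7.3 [-7.5 -0.   2.5] at 0.0322 t 18.01
0.034 False F 6.8 [-7.2 -0.9  1.9] at 0.033 t 18.39
0.0347 False F 5.4 [-5.9 -1.6  2. ] at 0.0337 t 18.77
0.0354 False F 5.9 [-6.2 -0.7  2.2] at 0.0344 t 19.16
0.0361 False F 5.2 [-5.7 -1.7  1.5] at 0.0352 t 19.54
None
```

View pics/w2.png

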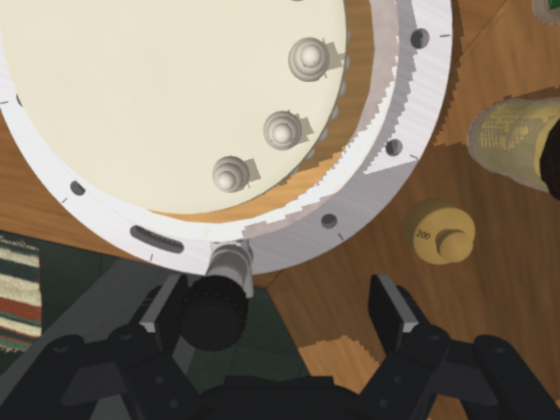

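Wrist view: the knob is at (212,312) and rides along smoothly. The slot at (157,238) is now behind it, and the first hole is hidden under the barrel at about (235,250). Continue.

```bash
python3 - <<'E'
from push2 import *
s=.0361; lag=0
while s<.050:
    s+=.0007; g=go(s,guard=4.5); st=monitor.sense(); F=ft(); a=(st["position"][:2]-o)@t
    print(round(s,4),g,"F",round(F,1),"at",round(a,4),"t",round(st["clock"],2),flush=True)
    if g or F>8.8: break
E
```

```text
0.0368 False F 6.5 at 0.0357 t 19.98
0.0375 False F 4.5 at 0.0366 t 20.36
0.0382 False F 5.6 at 0.0372 t 20.74
0.0389 False F 7.0 at 0.0378 t 21.12
0.0396 False F 6.5 at 0.0385 t 21.51
0.0403 False F 4.2 at 0.0395 t 21.89
0.041 False F 2.5 at 0.0406 t 22.27
0.0417 False F -0.3 at 0.0421 t 22.66
0.0424 False F -1.2 at 0.0425 t 23.04
0.0431 False F 1.0 at 0.043 t 23.43
0.0438 False F 4.6 at 0.0433 t 23.81
0.0445 False F 8.0 at 0.0434 t 24.19
0.0452 False F 10.4 at 0.0436 t 24.57
```

Force fell at 0.041 m, then a firm stop came at 0.0435 m, so the pin has dropped. Back off and check.

```bash
python3 - <<'E'
from push2 import *
from bench import eyes
env.movel([*(o+.0145*t),.057],velocity=.05); show("back")
p=monitor.sense()["position"]; g=env.movel([p[0],p[1],.16],velocity=.1); show("up")
f=eyes.grab_frame("wrist"); np.savez("wrist3.npz",**f)
e=eyes.grab_frame("scene")["frame"][130:290,160:360]
cv2.imwrite("pics/s3.png",cv2.resize(np.hstack([cv2.resize(e,(525,420),interpolation=cv2.INTER_CUBIC),f["frame"]])[:,:,::-1],(800,310)))
E
```

```text
back 25.34 [0.4619 0.3287 0.0571] th 0.5702 F [0.6 0.2 0.5] gap 1.004 gf 0.0
up 26.52 [0.4616 0.3285 0.1593] th 0.568 F [ 0.2  0.3 -0.6] gap 1.0 gf 0.0
```

View pics/s3.png

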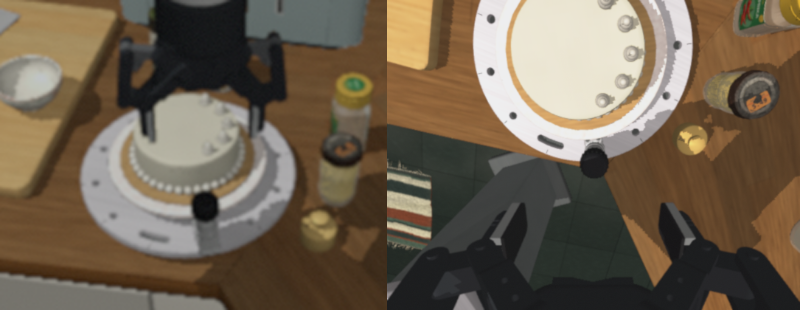

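The knob stands just past the slot, and the jars and weight are undisturbed. Check the knob height in the scene camera against the home prediction, calibrated on the initial frame, then hand in.

```bash
python3 - <<'E'
from h import *
from bench import eyes
def cen(f,u,v):
    g=f["frame"].max(2); m=(g<50).astype(np.uint8); k=np.zeros_like(m);k[v-16:v+17,u-16:u+17]=1;m*=k
    n,l,s,c=cv2.connectedComponentsWithStats(m);i=1+np.argmax(s[1:,4]);return c[i],s[i]
def proj(f,P): 
    P=f["view"]@np.array([*P,1]);P=f["mtx"]@P[:3]/P[2];return P[:2]
f=dict(np.load("scene0.npz"));g=eyes.grab_frame("scene");g=dict(g)
c0,s0=cen(f,236,236);c1,s1=cen(g,266,237)
print(c0,s0,c1,s1)
off=c0-proj(f,[*pt(0,.105),.075])
for th in(.555,.565,.575):
  for z in(.075,.082): print(th,z,proj(g,[*pt(th,.105),z])+off)
E
```

```text
[235.76111111 234.57222222] [229 227  14  16 180] [265.62962963 236.2654321 ] [260 229  13  15 162]
0.555 0.075 [265.10330372 236.11121026]
0.555 0.082 [265.01279416 233.70621012]
0.565 0.075 [265.63352696 236.02571028]
0.565 0.082 [265.54628903 233.62067695]
0.575 0.075 [266.16249649 235.93629546]
0.575 0.082 [266.07852194 233.53122695]
```

The knob matches the home height at 0.565 rad.

```bash
python3 -c "
from bench import job
print(job.hand_in())"
```

```text
the job is handed in; nothing more can be done
None
```

The job is handed in (result not shown): the table was swung to about 0.565 rad and the pin dropped home in the first round hole. The force trace and the camera-checked knob height both confirm this. One guarded lowering briefly put an estimated 14 N of pin on plate, near the 15 N limit. The cake and the loose items look undisturbed.

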